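# Put the toy away and rebuild the candy display

## Task

Rebuild the candy display on the round dark board, in this order: lay the white coaster flat in the middle of the board, then stand the green jar in the middle of the white coaster, then put the spinning top into the jar, and last put the cap on the jar so that it sits level and fully home. Set the coaster and the glass jar down rather than dropping them, let go of each thing before fetching the next, and leave the cork coaster, the pen cup and the lamp where they are.

Things in the scene. Friction and masses are not known exactly. Their poses are not given: they have to be found in the camera images.
- board: Round flat dark-walnut display board fixed on the coffee table, 130 mm across, 6 mm thick, no rim. Origin: centre of its underside, z up (its top face is at z = 6 mm).
- white_coaster: Loose white glazed ceramic coaster, an oblong slab 92 mm (its x) by 60 mm (its y) by 12 mm thick, lying flat. Origin: centre of its underside, z up. Can be gripped across its 60 mm width. About 140 g.
- jar: Loose empty candy jar of green glass, round, open at the top, upright: outside 60 mm across (56 mm at the foot), 54 mm tall, wall 3.5 mm, mouth 53 mm across, inner floor 5 mm above its underside. Origin: centre of its underside, z up. Can be gripped round the outside. About 160 g.
- spinning_top: Loose plastic spinning top, standing upright on its flat 12 mm foot: red body with a yellow band, 30 mm across (up to 20 mm height), then a blue round stem 10 mm across from 20 mm to 40 mm height, to grip. Origin: centre of its foot, z along the stem. About 25 g. It may stand or lie in the jar; either way the cap closes over it.
- cap: Loose cap of the jar, lying right way up (laid on, not screwed): tapered brass plug (36 to 43 mm across, 5 mm deep, enters the mouth), brass disc 66 mm across (5 to 11 mm height, rests on the rim) and round wooden knob 24 mm across (11 to 30 mm height), to grip. Origin: centre of the plug's underside, z up; seated, it is 49 mm above the jar's origin. About 70 g.
- cork_coaster: Bystander: loose brown cork coaster, 92 x 60 x 12 mm, lying flat. Origin: centre of its underside.
- pen_cup: Bystander: loose wooden pen cup, 66 mm across and 85 mm tall, with pens up to 126 mm height. Origin: centre of its underside.
- lamp: Bystander: white battery table lamp standing near the table's right side, round foot 90 mm across with a small black turning knob, shade up to 104 mm across, 175 mm tall overall. Origin: centre of its underside.
Mind the look-alikes: they are no part of the job. What is meant by the spinning_top is not grey or purple, and is the smaller of those in its own colour.

How it is judged:
On the way, in this order (a step that is already met when the one before it is completed fails the run):
1. the white coaster lies on the round board, let go (horizontal distance between white_coaster and board below 0.02 m and z of white_coaster in the frame of board between 0.003 and 0.009 m and angle between white_coaster's own z axis and vertical below 0.1 rad and linear speed of white_coaster below 0.03 m/s and contact force between the fingers and white_coaster below 0.2 N), for 0.2 s.
2. the jar stands on the white coaster, let go (horizontal distance between white_coaster and board below 0.02 m and z of white_coaster in the frame of board between 0.003 and 0.009 m and angle between each of white_coaster, jar's own z axis and vertical below 0.1 rad and horizontal distance between jar and white_coaster below 0.014 m and z of jar in the frame of white_coaster between 0.009 and 0.015 m and linear speed of jar below 0.03 m/s and contact force between the fingers and jar below 0.2 N), for 0.2 s.
3. the spinning top is in the jar on the coaster, let go (horizontal distance between white_coaster and board below 0.02 m and z of white_coaster in the frame of board between 0.003 and 0.009 m and angle between each of white_coaster, jar's own z axis and vertical below 0.1 rad and horizontal distance between jar and white_coaster below 0.014 m and z of jar in the frame of white_coaster between 0.009 and 0.015 m and horizontal distance between spinning_top and jar below 0.03 m and z of spinning_top in the frame of jar between 0.002 and 0.046 m and linear speed of spinning_top below 0.03 m/s and contact force between the fingers and spinning_top below 0.2 N), for 0.2 s.
4. the cap sits home on the jar, let go (horizontal distance between white_coaster and board below 0.02 m and z of white_coaster in the frame of board between 0.003 and 0.009 m and angle between each of white_coaster, jar, cap's own z axis and vertical below 0.1 rad and horizontal distance between jar and white_coaster below 0.014 m and z of jar in the frame of white_coaster between 0.009 and 0.015 m and horizontal distance between spinning_top and jar below 0.03 m and z of spinning_top in the frame of jar between 0.002 and 0.046 m and horizontal distance between cap and jar below 0.01 m and z of cap in the frame of jar between 0.045 and 0.052 m and linear speed of cap below 0.03 m/s and contact force between the fingers and cap below 0.2 N), for 0.2 s.
At the end, for the whole second after the job is handed in: The white coaster lies flat on the board (centres within 20 mm), the jar stands on the coaster (within 14 mm), the spinning top is inside the jar, and the cap is level on the jar with its plug in the mouth (within 10 mm, height within 3 mm); all released and at rest (all of step 4 and linear speed of each of white_coaster, jar, spinning_top below 0.03 m/s and contact force between the fingers and white_coaster below 0.2 N and contact force between the fingers and jar below 0.2 N and contact force between the fingers and spinning_top below 0.2 N); the robot touches nothing.
It fails at once if the cork coaster, pen cup or lamp is shifted more than 20 mm or tipped (distance of any of cork_coaster, pen_cup, lamp from where it was at the start of the episode above 0.02 m or angle between any of pen_cup, lamp's own z axis and vertical above 0.35 rad).
It fails at once if the white coaster or the glass jar is dropped (falls more than about 25 mm) ((linear speed of white_coaster above 0.7 m/s and contact force between the fingers and white_coaster below 0.2 N) or (linear speed of jar above 0.7 m/s and contact force between the fingers and jar below 0.2 N)).
It fails at once if the glass jar is tipped over (angle between jar's own z axis and vertical above 0.7 rad).
It also fails if it takes over 109 s, if anything falls off the work surface, if the arm or the gripper's body presses on something with over 40 N, if the wrist force passes 120 N, or if a joint passes its speed limit or range.

## Robot

A 6-joint arm with a two-finger parallel gripper is mounted at the origin on the work surface. World frame = base frame: x ahead of the robot, y to its left, z up, the work surface at z = 0. Lengths are in m, angles in rad, forces in N, time in s.
With the tool pointing down it reaches from about 0.25 to 0.775 m from the base axis. Payload 4 kg.
Tool frame: the origin (TCP) lies midway between the tips of the shut fingers; the grasp point (between the pads) lies 19 mm behind it (robot.hold_point_z is the distance from the TCP to the grasp point, in m); z points along the fingers, y is the line along which they close (so a half turn about z gives the same grasp; the last joint's range is limited). The gripper opens to 94 mm and grips with 3 to 60 N. Pads are 16 mm wide; open, the fingers measure 119 mm over their backs; the gripper's body (75 mm by 177 mm) begins 78 mm behind the grasp point.
Start: joints at [1.16, 0.087, 1.371, -0, 1.684, -0.103], TCP at [0.167, 0.524, 0.206] pointing down, gripper open.
Joint ranges: [-3.1, 3.1], [-0.76, 2.03], [0.27, 2.55], [-1.08, 4.22], [0.17, 2.65], [-2.57, 2.57]. Speed limits (rad/s): [2.79, 2.79, 3.14, 3.14, 3.14, 3.14].

## Interface

Orientations are given as [roll, pitch, yaw] about the fixed x, y, z axes, in that order (R = Rz(yaw) Ry(pitch) Rx(roll)).
In Python, from bench import readout, imaging, robot gives the robot as it stands.
- The arm moves only by the tool carry_out, never from a script. Its argument "motion" is text: rows parted by semicolons, each of 7 numbers parted by spaces: the shift along the tool's x, y, z each as a share of 200 mm, from -1 to 1, then the turn, a rotation vector about the tool's x, y, z each as a share of 120 degrees, from -1 to 1, then the opening, from 0 (shut) to 1 (fully open). A call has 1 to 12 rows; each row shifts and turns the commanded pose from where the row before left it, along the tool's axes as they then stand; what a row does not reach is not made up. A row lasts 1/8 s, in which the tool goes at most 62.5 mm and 10.7 degrees, less where a joint would pass 70% of its speed; a pose out of reach is approached as far as the arm can. A call with a number of a shift or a turn outside -1 to 1 is refused whole. A call with a gripper value outside its range is refused whole. The fingers move at their own pace and stop on an object; the grip force is fixed at half the most. Time passes only in rows, so rows that do not move let the fingers close. It gives the time, the measured TCP pose, the force, the opening and the grip force at its end, in the units of the state.
- readout.get_obs(): the state, without advancing time (a new reading comes with each control period).
- imaging.snapshot(name): name is "side" or "top"; returns a dict with "pixels" (480x640x3 uint8, red, green, blue), "fx", "fy", "cx", "cy" (pixels), "R" (3x3) and "t" (3): a world point X has camera coordinates R X + t. Camera axes: x right, y down, z forward; pixel columns grow to the right and rows downward; lengths in m; the calibration is good to about 2 mm. A picture is of the moment at which its call begins. There is no depth.
- robot.close_job(): hands the job in; it is judged then, once.
The state is a dict: "time": time; "joint_positions": joint angles; "qvel": joint speeds; "joint_torque": joint torques, N m; "tool_pos": TCP position; "ee_rot": TCP orientation; "wrist_force": force on the tool from outside, world axes, zero at the start; "wrist_torque": the same for the moment, N m; "width": finger opening in m; "finger_force": force on a finger pad.
Only numpy, scipy, OpenCV 4.12 (cv2) and the standard library are available. Lean on these libraries where they do the work, as an engineer would, in place of code of your own. Each camera call takes 0.05 s, during which the arm holds its last target. There are 200 camera calls.

## Working session

There is one attempt and no reset: what is moved stays moved. The work goes in short steps, Python scripts to look and compute and a tool call to move; the robot and the scene stay as the last step left them, time stands still between calls to the robot, and variables do not carry over. Pictures are saved under pics/ and viewed, at most 14 in all, crops included, and the job is handed in when it is done.

Besides the shell and the picture viewer there is one more tool, called after "Call:" in YAML: its name, and indented under it one key for each argument. carry_out: Moves the arm, as the interface text tells. Its arguments: {"type":"object","properties":{"motion":{"type":"string"}},"required":["motion"]}

```bash
mkdir -p pics; ls
python3 - <<'E'
from bench import readout, imaging, robot
import cv2
print(readout.get_obs())
for n in("side","top"):
    s=imaging.snapshot(n); cv2.imwrite(f"pics/{n}0.png",s["pixels"][:,:,::-1]); print(n,[s[k] for k in("fx","fy","cx","cy","R","t")])
E
```

```text
pics
{'time': 0.0, 'joint_positions': array([ 1.15989527e+00,  8.79756706e-02,  1.37220914e+00, -2.72514497e-05,
        1.68360832e+00, -1.03075804e-01]), 'qvel': array([-0.00036203,  0.00012715,  0.00055944, -0.000225  , -0.00016077,
       -0.00114861]), 'joint_torque': array([ 1.74517500e-03, -3.40179849e+01, -3.02420890e+01,  7.16973608e-02,
        3.32113460e-02, -1.75908767e-04]), 'tool_pos': array([0.16642755, 0.52365103, 0.20431577]), 'ee_rot': array([-3.13940106e+00, -1.99473801e-04,  2.83376414e+00]), 'wrist_force': array([-0.16582024, -0.3386872 , -0.11982319]), 'wrist_torque': array([-0.00996053,  0.05061494,  0.03420932]), 'finger_force': 0.0, 'width': 0.09403586798287408}
side [484.9392231555698, 484.9392231555698, 311.5209465317521, 244.3090197210572, array([[-0.97834348, -0.20658347,  0.01293442],
       [-0.12106068,  0.52039726, -0.84529936],
       [ 0.16789384, -0.82855896, -0.53413641]]), array([0.44124963, 0.11116542, 0.87258233])]
top [483.8939678587564, 483.8939678587564, 317.8091285475134, 251.68557293874355, array([[ 7.61380429e-02, -9.97097030e-01, -7.14636793e-04],
       [-9.74656531e-01, -7.42732534e-02, -2.11016895e-01],
       [ 2.10351241e-01,  1.67629388e-02, -9.77482153e-01]]), array([-0.07990917,  0.45021566,  1.22367475])]
```

View pics/top0.png

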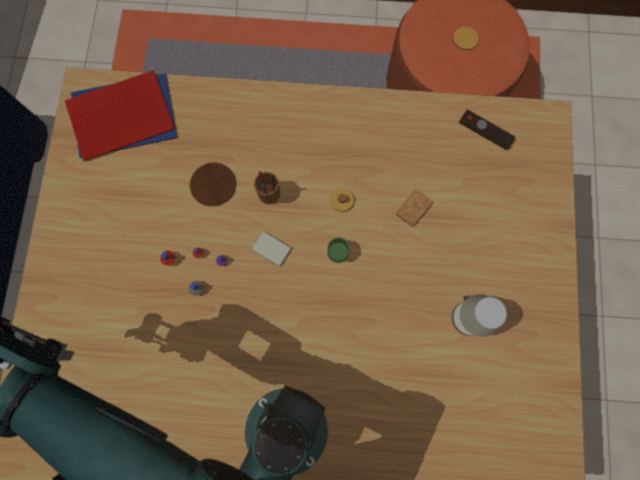

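View pics/side0.png

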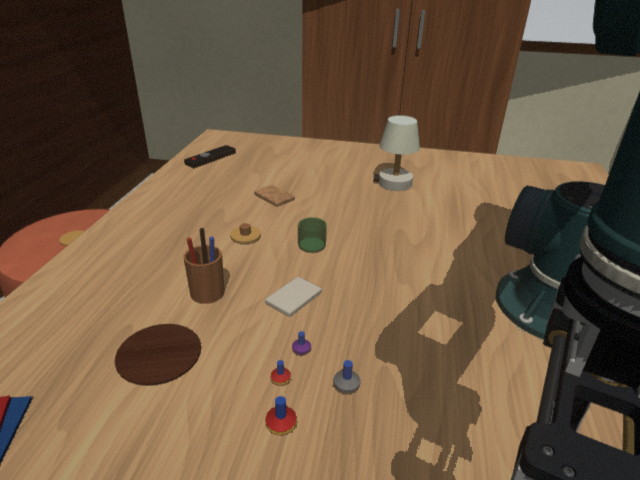

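The top view shows four spinning tops:
- Large red at (168,258).
- Small red at (198,253), or (281,373) in the side view.
- Purple at (222,260).
- Grey at (196,288).

The small red one fits the description. It is neither grey nor purple, and it is the smaller of the two reds. The other things in the top view are the board (213,184), white coaster (272,249), jar (339,250), cap (342,200), cork (415,208), pen cup (267,187) and lamp (480,315).

```bash
cat > h.py <<'E'
import numpy as np, cv2
from bench import readout, imaging, robot
def ray(s,px,z):
    px=np.atleast_2d(np.asarray(px,float)); R,t=s["R"],s["t"]; c=-R.T@t
    d=np.c_[(px[:,0]-s["cx"])/s["fx"],(px[:,1]-s["cy"])/s["fy"],np.ones(len(px))]@R
    return (c+d*((z-c[2])/d[:,2])[:,None])[:,:2]
def proj(s,X):
    c=s["R"]@np.asarray(X,float)+s["t"]; return s["fx"]*c[0]/c[2]+s["cx"], s["fy"]*c[1]/c[2]+s["cy"]
def blob(s,box,hsvlo,hsvhi):
    """largest contour of the colour in the box x0,y0,x1,y1"""
    x0,y0,x1,y1=box; h=cv2.cvtColor(s["pixels"],cv2.COLOR_RGB2HSV)[y0:y1,x0:x1]
    m=cv2.inRange(h,hsvlo,hsvhi)
    cs,_=cv2.findContours(m,cv2.RETR_EXTERNAL,cv2.CHAIN_APPROX_NONE)
    c=max(cs,key=len); return c[:,0,:]+[x0,y0]
def meas(s,name,box,lo,hi,z):
    c=blob(s,box,lo,hi); w=ray(s,c,z).astype(np.float32)
    r=cv2.minAreaRect(w*1000); e,rad=cv2.minEnclosingCircle(w*1000)
    print(name,"px",c.mean(0).round(1),"n",len(c),"rect mm",np.round(r[0],1),np.round(r[1],1),"ang",round(r[2],1),"circ",np.round(e,1),"d",round(2*rad,1))
    return c,w
E
python3 - <<'E'
from h import *
T=imaging.snapshot("top");S=imaging.snapshot("side")
hs=cv2.cvtColor(T["pixels"],cv2.COLOR_RGB2HSV);h2=cv2.cvtColor(S["pixels"],cv2.COLOR_RGB2HSV)
for n,u,v in(("board",213,184),("white",272,249),("jar",339,243),("cap",335,205),("knob",343,199),("cork",415,208),("table",300,270),("red",196,254),("stem",199,249)): print(n,hs[v,u])
for n,u,v in(("board",160,352),("white",295,296),("jar",312,240),("cap",240,238),("knob",245,229),("table",340,290),("red",274,377),("stem",281,366)): print("s",n,h2[v,u])
cv2.imwrite("pics/crop.png",np.hstack([cv2.resize(T["pixels"][230:310,140:240,::-1],(400,320),interpolation=cv2.INTER_CUBIC),cv2.resize(S["pixels"][330:442,240:380,::-1],(400,320),interpolation=cv2.INTER_CUBIC)]))
E
```

```text
board [ 11 155  66]
white [ 28  25 150]
jar [51 92 83]
cap [ 19 154 149]
knob [ 13 161 117]
cork [ 14 129 130]
table [ 16 120 145]
red [  1 177 125]
stem [  4 195 114]
s board [  8 147  64]
s white [ 20  38 179]
s jar [52 96 93]
s cap [ 17 143 166]
s knob [ 13 137  97]
s table [ 16 108 172]
s red [  2 182 147]
s stem [115 123  91]
```

View pics/crop.png

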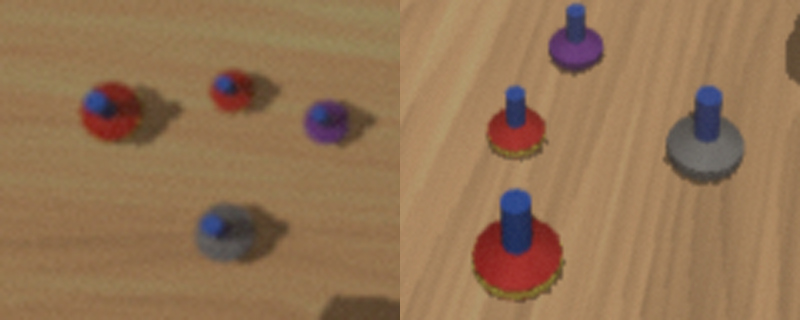

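The crop confirms it: the small red top with the blue stem is at about (198,252) in the top view and (281,373) in the side view. The large red at (168,258) is clearly bigger.

Run:
```python
from h import *
T=imaging.snapshot("top");S=imaging.snapshot("side")
meas(T,"board",(180,155,245,212),(0,60,20),(20,255,88),.006)
meas(S,"board S",(105,315,215,390),(0,60,20),(20,255,95),.006)
meas(T,"white",(245,228,300,270),(0,0,100),(60,70,255),.012)
meas(S,"white S",(255,270,335,320),(0,0,100),(60,70,255),.012)
meas(T,"cork",(390,185,440,230),(0,138,60),(30,255,255),.012)
meas(T,"jar T",(322,232,355,268),(35,50,30),(85,255,255),.054)
meas(S,"jar S",(290,210,335,255),(35,50,30),(85,255,255),.0)
meas(T,"cap",(325,183,360,216),(17,140,120),(30,255,255),.011)
meas(S,"cap S",(225,222,268,246),(17,125,110),(30,255,255),.011)
meas(T,"knob",(333,190,352,208),(0,100,40),(15,255,125),.03)
for n,s,b,z in(("red T",T,(188,240,210,264),.012),("red S",S,(265,360,297,387),.012),("bigred T",T,(155,245,182,270),.017)):
    meas(s,n,b,(0,150,60),(8,255,255),z)
for n,s,b in(("stem T",T,(188,240,210,264)),("stem S",S,(265,355,297,387))):
    meas(s,n,b,(100,70,40),(130,255,255),.04)
meas(T,"purple",(212,248,234,272),(125,60,40),(160,255,255),.012)
meas(T,"pencup",(252,168,282,205),(0,60,20),(16,255,110),.085)
```

```text
board px [212.7 184.1] n 124 rect mm [635.7 264.1] [124.2 126.3] ang 4.4 circ [635.7 263. ] d 129.0
board S px [157.5 354.3] n 208 rect mm [638.7 266.7] [129.4 128.9] ang 12.6 circ [638.5 267.1] d 131.9
white px [270.7 248.2] n 89 rect mm [463.1  83.2] [92.5 60.5] ang 63.0 circ [462.9  82.5] d 103.4
white S px [293.1 295.7] n 119 rect mm [465.8  89.3] [97.2 65.2] ang 63.1 circ [463.8  89.9] d 113.0
cork px [420.5 215.5] n 2 rect mm [ 585.6 -318.5] [4.1 0. ] ang 139.2 circ [ 585.6 -318.5] d 4.1
jar T px [338.2 249.3] n 63 rect mm [463.8 -99.1] [61.7 55.1] ang 4.1 circ [464.3 -98.6] d 63.9
jar S px [312. 234.] n 107 rect mm [ 481.1 -147.4] [ 62.1 141.5] ang 13.2 circ [ 479.5 -148. ] d 143.8
cap px [341.4 199.7] n 64 rect mm [ 615.7 -100.4] [60.9 61.1] ang 4.4 circ [615.5 -99.2] d 64.7
cap S px [244.7 234.6] n 81 rect mm [617.6 -94. ] [64.8 66.8] ang 22.0 circ [618.4 -95. ] d 71.3
knob px [342.2 197.9] n 21 rect mm [613.5 -99.6] [19.7 20.4] ang 66.5 circ [ 613.7 -100.2] d 23.5
red T px [198.3 253. ] n 30 rect mm [434.7 276.4] [21.8 24.7] ang 51.6 circ [436.  278.6] d 26.9
red S px [280.3 375. ] n 58 rect mm [439.2 276.5] [28.3 26.2] ang 21.1 circ [439.8 275.6] d 28.9
bigred T px [167.7 257.8] n 47 rect mm [414.6 355.8] [34.4 37.4] ang 62.1 circ [414.8 357.2] d 39.0
stem T px [195.7 250.6] n 9 rect mm [435.2 277.7] [8.4 7.9] ang 7.4 circ [434.9 277.1] d 10.1
stem S px [280.  366.5] n 30 rect mm [436.7 285.8] [ 7.9 24.8] ang 20.6 circ [436.4 285.7] d 24.8
purple px [220.8 259.9] n 38 rect mm [418.9 212.1] [25.1 24.2] ang 6.9 circ [420.4 212.9] d 28.5
pencup px [269.  188.2] n 93 rect mm [609.3  97.6] [86.5 68.5] ang 5.3 circ [611.1  91.2] d 100.6
```

```bash
cat > go.py <<'E'
"""go.py x y z yaw_deg : turn share about tool z, then shift shares along the turned tool axes"""
import sys; from h import *
x,y,z,yaw=map(float,sys.argv[1:5]); o=readout.get_obs()
p=o["tool_pos"]; cur=np.degrees(o["ee_rot"][2]); d=((yaw-cur+180)%360)-180
a=np.radians(yaw); dx,dy=x-p[0],y-p[1]
s=np.array([np.cos(a)*dx+np.sin(a)*dy, np.sin(a)*dx-np.cos(a)*dy, p[2]-z])/.2
print("pos",p.round(4),"rpy",np.degrees(o["ee_rot"]).round(2),"w",round(o["width"],4),"j",o["joint_positions"].round(2))
print("turn z share",round(-d/120,3),"rows>=",int(np.ceil(abs(d)/10.2)),"| shift shares",s.round(4),"rows>=",int(np.ceil(np.linalg.norm(s)/.3)))
E
python3 go.py .465 .085 .12 63
```

```text
pos [0.1666 0.524  0.2051] rpy [-179.96   -0.    162.36] w 0.0942 j [ 1.16  0.09  1.37  0.    1.68 -0.1 ]
turn z share 0.828 rows>= 10 | shift shares [-1.2783  2.326   0.4254] rows>= 9
```

Call:
carry_out:
  motion: "0 0 0 0 0 0.0828 1;0 0 0 0 0 0.0828 1;0 0 0 0 0 0.0828 1;0 0 0 0 0 0.0828 1;0 0 0 0 0 0.0828 1;0 0 0 0 0 0.0828 1;0 0 0 0 0 0.0828 1;0 0 0 0 0 0.0828 1;0 0 0 0 0 0.0828 1;0 0 0 0 0 0.0828 1;0 0 0 0 0 0 1"

```text
time: 1.68
tool_pos: [0.1666, 0.5241, 0.2054]
ee_rot: [-3.142, 0.0, 1.102]
wrist_force: [0.2, 0.2, 0.3]
width: 0.094
finger_force: 0.0
```

Call:
carry_out:
  motion: "-0.128 0.232 0 0 0 0 1;-0.128 0.232 0 0 0 0 1;-0.128 0.232 0 0 0 0 1;-0.128 0.232 0 0 0 0 1;-0.128 0.232 0 0 0 0 1;-0.128 0.232 0 0 0 0 1;-0.128 0.232 0 0 0 0 1;-0.128 0.232 0 0 0 0 1;-0.128 0.232 0.1 0 0 0 1;-0.128 0.232 0.16 0 0 0 1;0 0 0.16 0 0 0 1;0 0 0 0 0 0 1"

```text
time: 3.18
tool_pos: [0.4619, 0.0847, 0.1186]
ee_rot: [-3.136, 0.003, 1.101]
wrist_force: [-0.4, -0.0, 0.3]
width: 0.0942
finger_force: 0.0
```

```bash
python3 go.py .465 .085 .004 63
```

```text
pos [0.4619 0.0847 0.1186] rpy [-179.66    0.18   63.06] w 0.0942 j [ 0.06 -0.05  1.69  0.    1.52  0.53]
turn z share 0.0 rows>= 1 | shift shares [0.0083 0.0133 0.5731] rows>= 2
```

Call:
carry_out:
  motion: "0.008 0.013 0.15 0 0 0 1;0 0 0.15 0 0 0 1;0 0 0.15 0 0 0 1;0 0 0.08 0 0 0 1;0 0 0.04 0 0 0 1;0 0 0 0 0 0 1;0 0 0 0 0 0 1"

```text
time: 4.05
tool_pos: [0.468, 0.0858, 0.0088]
ee_rot: [3.14, -0.001, 1.1]
wrist_force: [-0.8, -0.4, -0.5]
width: 0.0942
finger_force: 0.0
```

Call:
carry_out:
  motion: "0 0 0.02 0 0 0 1;0 0 0 0 0 0 1;0 0 0 0 0 0 1"

```text
time: 4.42
tool_pos: [0.467, 0.0857, 0.0035]
ee_rot: [3.142, -0.0, 1.1]
wrist_force: [-0.4, 0.3, -0.7]
width: 0.094
finger_force: 0.0
```

Run:
```python
from h import *
T=imaging.snapshot("side"); cv2.imwrite("pics/a.png",cv2.resize(T["pixels"][180:340,200:413,::-1],(798,600)))
for i in range(3): print(readout.get_obs()["tool_pos"])
```

```text
[0.46697744 0.08566549 0.0035584 ]
[0.46697744 0.08566549 0.0035584 ]
[0.46697744 0.08566549 0.0035584 ]
```

View pics/a.png

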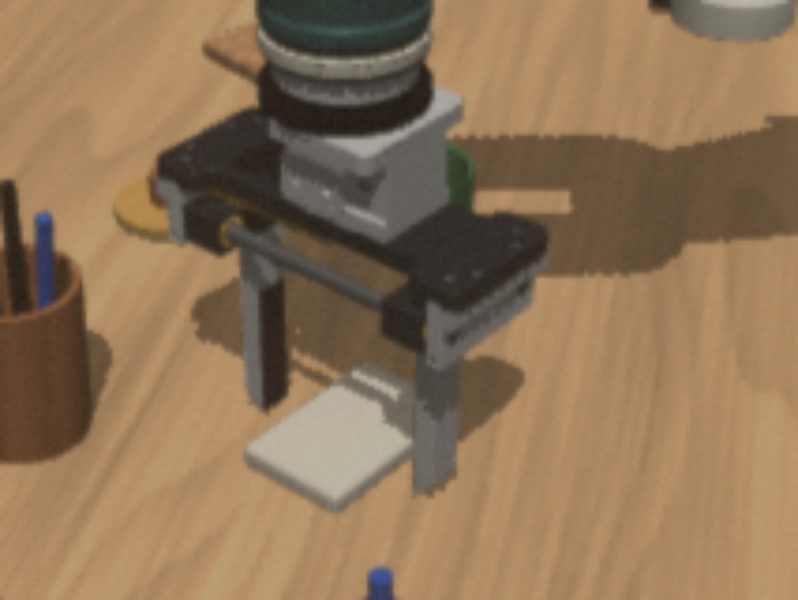

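The side crop shows the coaster (330,440) lying squarely between the two fingers at (265,400) and (435,485). I'll close and lift.

Call:
carry_out:
  motion: "0 0 0 0 0 0 0;0 0 0 0 0 0 0;0 0 0 0 0 0 0;0 0 0 0 0 0 0;0 0 0 0 0 0 0;0 0 0 0 0 0 0"

```text
time: 5.22
tool_pos: [0.4669, 0.0857, 0.0035]
ee_rot: [-3.142, -0.0, 1.1]
wrist_force: [-0.4, -0.6, 0.1]
width: 0.0598
finger_force: 30.0
```

Call:
carry_out:
  motion: "0 0 -0.1 0 0 0 0;0 0 -0.2 0 0 0 0;0 0 -0.2 0 0 0 0;0 0 -0.2 0 0 0 0;0 0 0 0 0 0 0;0 0 0 0 0 0 0"

```text
time: 5.98
tool_pos: [0.4659, 0.0856, 0.1417]
ee_rot: [-3.139, 0.001, 1.1]
wrist_force: [0.2, -0.6, -2.1]
width: 0.0592
finger_force: 30.0
```

```bash
python3 go.py .637 .265 .14 63
python3 - <<'E'
from h import *
S=imaging.snapshot("side"); cv2.imwrite("pics/b.png",S["pixels"][:,:,::-1])
E
```

```text
pos [0.4659 0.0856 0.1417] rpy [-1.7986e+02  8.0000e-02  6.3010e+01] w 0.0592 j [ 0.06 -0.06  1.65  0.    1.56  0.53]
turn z share 0.0 rows>= 1 | shift shares [1.1874 0.3549 0.0087] rows>= 5
```

View pics/b.png

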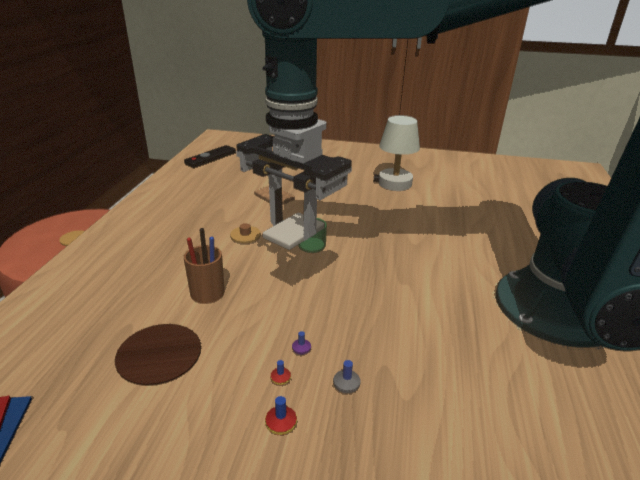

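The coaster is held level at (290,230). The pen cup at (205,272) is beside the way, so I'll go higher and then across.

Call:
carry_out:
  motion: "0 0 -0.2 0 0 0 0;0.119 0.035 -0.05 0 0 0 0;0.119 0.035 0 0 0 0 0;0.119 0.036 0 0 0 0 0;0.119 0.036 0 0 0 0 0;0.119 0.036 0 0 0 0 0;0.119 0.036 0 0 0 0 0;0.119 0.036 0 0 0 0 0;0.119 0.035 0 0 0 0 0;0.119 0.035 0 0 0 0 0;0.117 0.035 0 0 0 0 0;0 0 0 0 0 0 0"

```text
time: 7.52
tool_pos: [0.6375, 0.2657, 0.1892]
ee_rot: [-3.137, 0.004, 1.101]
wrist_force: [-0.3, 0.6, -0.9]
width: 0.0596
finger_force: 30.0
```

```bash
python3 go.py .637 .265 .012 63
```

```text
pos [0.6375 0.2657 0.1892] rpy [-179.75    0.24   63.07] w 0.0596 j [0.31 0.42 1.   0.   1.73 0.78]
turn z share 0.001 rows>= 1 | shift shares [-4.100e-03 -5.000e-04  8.862e-01] rows>= 3
```

Call:
carry_out:
  motion: "0 0 0.15 0 0 0 0;0 0 0.2 0 0 0 0;0 0 0.2 0 0 0 0;0 0 0.15 0 0 0 0;0 0 0.1 0 0 0 0;0 0 0.05 0 0 0 0;0 0 0.02 0 0 0 0;0 0 0 0 0 0 0;0 0 0 0 0 0 0"

```text
time: 8.65
tool_pos: [0.6389, 0.2655, 0.021]
ee_rot: [3.14, -0.002, 1.1]
wrist_force: [-0.7, -0.6, -1.4]
width: 0.0594
finger_force: 30.0
```

Call:
carry_out:
  motion: "0 0 0.02 0 0 0 0;0 0 0.02 0 0 0 0;0 0 0.01 0 0 0 0;0 0 0 0 0 0 0;0 0 0 0 0 0 0"

```text
time: 9.28
tool_pos: [0.6379, 0.2652, 0.0096]
ee_rot: [-3.141, 0.0, 1.1]
wrist_force: [-2.0, -0.5, -0.3]
width: 0.0595
finger_force: 30.0
```

Call:
carry_out:
  motion: "0 0 0 0 0 0 0.8;0 0 0 0 0 0 0.9;0 0 0 0 0 0 0.9;0 0 0 0 0 0 0.9;0 0 0 0 0 0 0.9;0 0 -0.1 0 0 0 0.9;0 0 -0.2 0 0 0 0.9;0 0 -0.2 0 0 0 0.9;0 0 -0.2 0 0 0 0.9;0 0 0 0 0 0 0.9"

```text
time: 10.52
tool_pos: [0.6408, 0.2661, 0.157]
ee_rot: [3.133, -0.009, 1.1]
wrist_force: [0.1, 0.8, 0.7]
width: 0.0849
finger_force: 0.0
```

```bash
python3 go.py .464 -.099 .17 63
python3 - <<'E'
from h import *
S=imaging.snapshot("side");T=imaging.snapshot("top"); cv2.imwrite("pics/c.png",S["pixels"][:,:,::-1])
meas(S,"white S",(105,300,220,390),(0,0,100),(60,70,255),.018)
E
```

```text
pos [0.6408 0.2661 0.157 ] rpy [179.51  -0.5   63.01] w 0.0849 j [0.31 0.41 1.07 0.   1.65 0.78]
turn z share 0.0 rows>= 1 | shift shares [-2.0279  0.0413 -0.0648] rows>= 7
white S px [158.2 347. ] n 148 rect mm [635.7 265.4] [94.2 65.6] ang 62.9 circ [633.2 267.1] d 110.8
```

View pics/c.png

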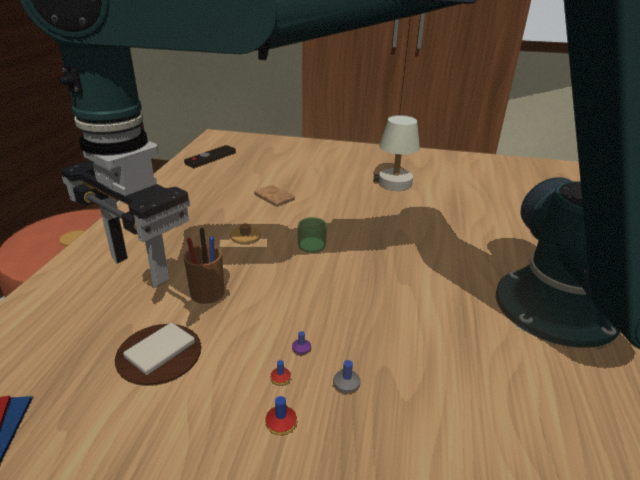

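The side view shows the white coaster at (160,348), flat in the middle of the board. The jar at (312,235) is next.

Call:
carry_out:
  motion: "0 0 -0.2 0 0 0 1;-0.1 0 -0.05 0 0 0 1;-0.22 0 0 0 0 0 1;-0.22 0.01 0 0 0 0 1;-0.22 0.01 0 0 0 0 1;-0.22 0.01 0 0 0 0 1;-0.22 0.01 0 0 0 0 1;-0.22 0 0 0 0 0 1;-0.22 0 0 0 0 0 1;-0.22 0 0 0 0 0 1;-0.17 0 0 0 0 0 1;0 0 0 0 0 0 1"

```text
time: 12.12
tool_pos: [0.4585, -0.1019, 0.1978]
ee_rot: [-3.139, 0.001, 1.095]
wrist_force: [0.6, 0.0, -0.4]
width: 0.0939
finger_force: 0.0
```

```bash
python3 go.py .464 -.099 .011 63
```

```text
pos [ 0.4585 -0.1019  0.1978] rpy [-1.7986e+02  4.0000e-02  6.2750e+01] w 0.0939 j [-0.34 -0.09  1.56 -0.    1.67  0.14]
turn z share -0.002 rows>= 1 | shift shares [0.0252 0.0178 0.934 ] rows>= 4
```

Call:
carry_out:
  motion: "0.025 0.018 0.05 0 0 0 1;0 0 0.15 0 0 0 1;0 0 0.2 0 0 0 1;0 0 0.2 0 0 0 1;0 0 0.15 0 0 0 1;0 0 0.1 0 0 0 1;0 0 0.05 0 0 0 1;0 0 0.02 0 0 0 1;0 0 0 0 0 0 1;0 0 0 0 0 0 1;0 0 0 0 0 0 1"

```text
time: 13.5
tool_pos: [0.4669, -0.0976, 0.0162]
ee_rot: [3.14, -0.0, 1.1]
wrist_force: [0.0, 0.0, 0.1]
width: 0.0942
finger_force: 0.0
```

```bash
python3 go.py .464 -.099 .011 63;python3 - <<'E'
from h import *
S=imaging.snapshot("side"); cv2.imwrite("pics/d.png",cv2.resize(S["pixels"][130:290,200:413,::-1],(798,600)))
E
```

```text
pos [ 0.4669 -0.0976  0.0162] rpy [ 1.7991e+02 -2.0000e-02  6.3000e+01] w 0.0942 j [-0.33  0.05  1.8   0.    1.29  0.15]
turn z share -0.0 rows>= 1 | shift shares [-0.0129 -0.0098  0.0262] rows>= 1
```

View pics/d.png

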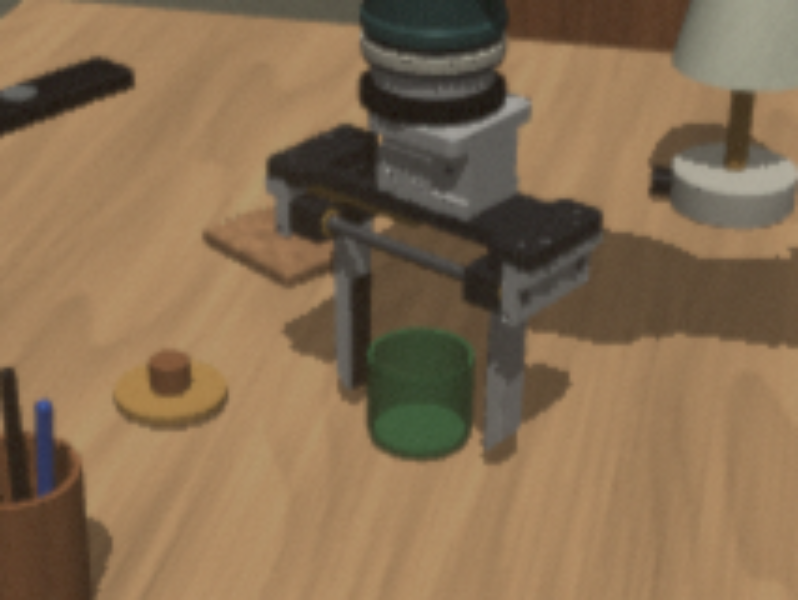

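The side crop shows the jar (420,395) between the fingers at (355,385) and (505,450). I'll check its centre from the rim ellipse before closing.

Run:
```python
from h import *
S=imaging.snapshot("side");T=imaging.snapshot("top")
k=213/798
print("rim",ray(S,[200+420*k,130+359*k],.054),"foot bottom centre",ray(S,[200+420*k,130+428*k],.0))
print("TCP px in S",proj(S,readout.get_obs()["tool_pos"]))
print(ray(T,[338.2,249.3],.03))
```

```text
rim [[ 0.46944768 -0.0897176 ]] foot bottom centre [[ 0.47173225 -0.10415821]]
TCP px in S (np.float64(313.95118109743976), np.float64(239.82395874528785))
[[ 0.46949561 -0.09889186]]
```

Call:
carry_out:
  motion: "0 0 0.02 0 0 0 1;0 0 0 0 0 0 0;0 0 0 0 0 0 0;0 0 0 0 0 0 0;0 0 0 0 0 0 0;0 0 0 0 0 0 0;0 0 0 0 0 0 0"

```text
time: 14.52
tool_pos: [0.4669, -0.0976, 0.0118]
ee_rot: [3.14, -0.0, 1.1]
wrist_force: [1.2, -0.4, 0.1]
width: 0.0598
finger_force: 30.0
```

Call:
carry_out:
  motion: "0 0 -0.05 0 0 0 0;0 0 -0.15 0 0 0 0;0 0 -0.2 0 0 0 0;0 0 -0.2 0 0 0 0;0 0 -0.2 0 0 0 0;0 0 -0.2 0 0 0 0;0 0 0 0 0 0 0;0 0 0 0 0 0 0"

```text
time: 15.52
tool_pos: [0.4654, -0.0971, 0.2099]
ee_rot: [-3.139, 0.0, 1.1]
wrist_force: [-0.3, 0.2, -2.3]
width: 0.06
finger_force: 30.0
```

```bash
python3 go.py .637 .265 .21 63
```

```text
pos [ 0.4654 -0.0971  0.2099] rpy [-1.7983e+02  2.0000e-02  6.3010e+01] w 0.06 j [-0.33 -0.08  1.53  0.    1.69  0.15]
turn z share 0.0 rows>= 1 | shift shares [ 2.0026e+00 -5.7300e-02 -7.0000e-04] rows>= 7
```

Call:
carry_out:
  motion: "0.1 0 0 0 0 0 0;0.2 0 0 0 0 0 0;0.2 -0.01 0 0 0 0 0;0.2 -0.01 0 0 0 0 0;0.2 -0.01 0 0 0 0 0;0.2 -0.01 0 0 0 0 0;0.2 -0.01 0 0 0 0 0;0.2 -0.01 0 0 0 0 0;0.2 0 0 0 0 0 0;0.2 0 0 0 0 0 0;0.1 0 0 0 0 0 0;0 0 0 0 0 0 0"

```text
time: 17.02
tool_pos: [0.6361, 0.2653, 0.2071]
ee_rot: [-3.137, 0.005, 1.102]
wrist_force: [0.4, 1.0, -1.2]
width: 0.0597
finger_force: 30.0
```

```bash
python3 go.py .637 .265 .03 63
```

```text
pos [0.6361 0.2653 0.2071] rpy [-179.72    0.27   63.11] w 0.0597 j [0.31 0.41 0.97 0.   1.76 0.78]
turn z share 0.001 rows>= 1 | shift shares [7.000e-04 4.700e-03 8.855e-01] rows>= 3
```

Call:
carry_out:
  motion: "0 0.004 0.15 0 0 0 0;0 0 0.2 0 0 0 0;0 0 0.2 0 0 0 0;0 0 0.15 0 0 0 0;0 0 0.08 0 0 0 0;0 0 0.04 0 0 0 0;0 0 0.02 0 0 0 0;0 0 0 0 0 0 0;0 0 0 0 0 0 0"

```text
time: 18.15
tool_pos: [0.6387, 0.2644, 0.0449]
ee_rot: [3.14, -0.002, 1.1]
wrist_force: [-0.4, -0.0, -1.3]
width: 0.0599
finger_force: 30.0
```

Call:
carry_out:
  motion: "0 0 0.02 0 0 0 0;0 0 0.02 0 0 0 0;0 0 0.01 0 0 0 0;0 0 0 0 0 0 0;0 0 0 0 0 0 0"

```text
time: 18.77
tool_pos: [0.638, 0.2641, 0.0335]
ee_rot: [3.142, -0.0, 1.1]
wrist_force: [0.6, 0.0, -2.0]
width: 0.0602
finger_force: 30.0
```

Call:
carry_out:
  motion: "0 0 0.01 0 0 0 0;0 0 0.007 0 0 0 0;0 0 0 0 0 0 0;0 0 0 0 0 0 0"

```text
time: 19.27
tool_pos: [0.6379, 0.2641, 0.0301]
ee_rot: [-3.142, -0.0, 1.1]
wrist_force: [-0.2, -0.3, -1.5]
width: 0.0599
finger_force: 30.0
```

Call:
carry_out:
  motion: "0 0 0.004 0 0 0 0;0 0 0 0 0 0 0;0 0 0 0 0 0 0.7;0 0 0 0 0 0 0.85;0 0 0 0 0 0 0.85;0 0 0 0 0 0 0.85;0 0 0 0 0 0 0.85;0 0 -0.05 0 0 0 0.85;0 0 -0.2 0 0 0 0.85;0 0 -0.2 0 0 0 0.85;0 0 -0.2 0 0 0 0.85;0 0 0 0 0 0 0.85"

```text
time: 20.78
tool_pos: [0.6404, 0.2649, 0.1659]
ee_rot: [3.134, -0.008, 1.1]
wrist_force: [0.1, 0.2, 0.3]
width: 0.0799
finger_force: 0.0
```

```bash
python3 go.py .437 .277 .10 90;python3 - <<'E'
from h import *
S=imaging.snapshot("side"); cv2.imwrite("pics/e.png",cv2.resize(S["pixels"][260:420,80:293,::-1],(798,600)))
E
```

```text
pos [0.6404 0.2649 0.1659] rpy [179.55  -0.45  63.01] w 0.0799 j [0.31 0.41 1.06 0.   1.66 0.78]
turn z share -0.225 rows>= 3 | shift shares [ 0.0603 -1.0171  0.3295] rows>= 4
```

View pics/e.png

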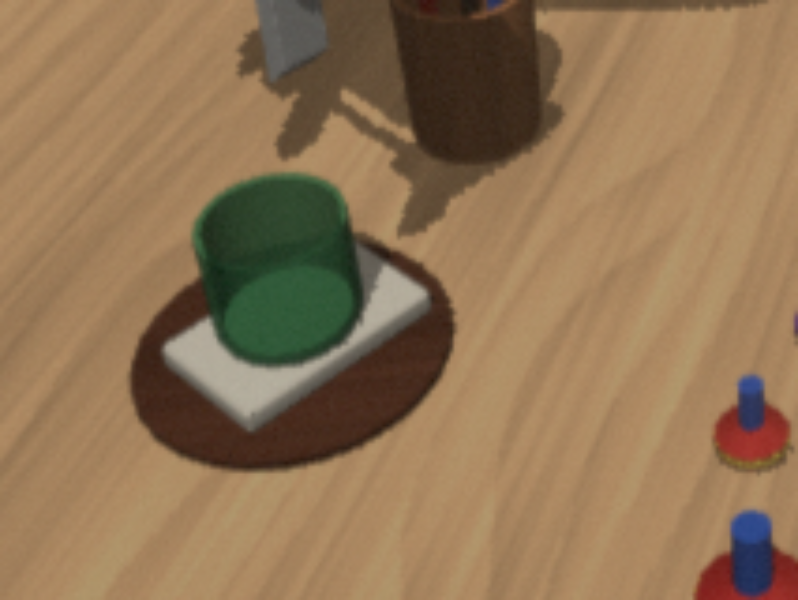

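The jar at (280,270) stands upright in the middle of the coaster. Next I'll fetch the small red top, closing along x so that its neighbours stay clear.

Call:
carry_out:
  motion: "0 0 -0.1 0 0 -0.075 0.5;0 0 0 0 0 -0.075 0.4;0 0 0 0 0 -0.075 0.4;0 -0.15 0 0 0 0 0.4;0.02 -0.2 0 0 0 0 0.4;0.02 -0.2 0 0 0 0 0.4;0.02 -0.2 0.1 0 0 0 0.4;0 -0.17 0.15 0 0 0 0.4;0 -0.1 0.15 0 0 0 0.4;0 0 0.1 0 0 0 0.4;0 0 0 0 0 0 0.4;0 0 0 0 0 0 0.4"

```text
time: 22.32
tool_pos: [0.4341, 0.276, 0.0793]
ee_rot: [-3.141, 0.0, 1.571]
wrist_force: [-0.1, 0.2, 0.1]
width: 0.0375
finger_force: 0.0
```

```bash
python3 go.py .437 .277 .05 90;python3 - <<'E'
from h import *
S=imaging.snapshot("side");c,w=meas(S,"stem S",(265,355,297,387),(100,70,40),(130,255,255),.031)
cen=(c.min(0)+c.max(0))/2; print(cen, ray(S,cen,.031), "stem top z=.04:",ray(S,[c[:,0].mean(),c[:,1].min()+2],.04))
E
```

```text
pos [0.4341 0.276  0.0793] rpy [-1.7998e+02  1.0000e-02  8.9990e+01] w 0.0375 j [0.46 0.07 1.64 0.   1.43 0.46]
turn z share -0.0 rows>= 1 | shift shares [0.0048 0.0146 0.1463] rows>= 1
stem S px [280.  366.5] n 30 rect mm [439.1 277.6] [ 8.  25.2] ang 20.6 circ [438.8 277.4] d 25.2
[280.  366.5] [[0.43927341 0.27770551]] stem top z=.04: [[0.43914703 0.27760555]]
```

Call:
carry_out:
  motion: "0.007 0.016 0.08 0 0 0 0.4;0 0 0.1 0 0 0 0.4;0 0 0.06 0 0 0 0.4;0 0 0.02 0 0 0 0.4;0 0 0 0 0 0 0.4;0 0 0 0 0 0 0.4;0 0 0 0 0 0 0.4"

```text
time: 23.25
tool_pos: [0.4376, 0.2777, 0.028]
ee_rot: [3.14, -0.001, 1.571]
wrist_force: [-0.6, -0.6, 0.1]
width: 0.0375
finger_force: 0.0
```

```bash
python3 go.py .437 .2775 .0235 90;python3 - <<'E'
from h import *
S=imaging.snapshot("side"); cv2.imwrite("pics/f.png",cv2.resize(S["pixels"][300:420,200:360,::-1],(800,600)))
E
```

```text
pos [0.4376 0.2777 0.028 ] rpy [ 1.7993e+02 -4.0000e-02  9.0010e+01] w 0.0375 j [0.46 0.12 1.7  0.   1.32 0.46]
turn z share 0.0 rows>= 1 | shift shares [-0.0012 -0.003   0.0225] rows>= 1
```

View pics/f.png

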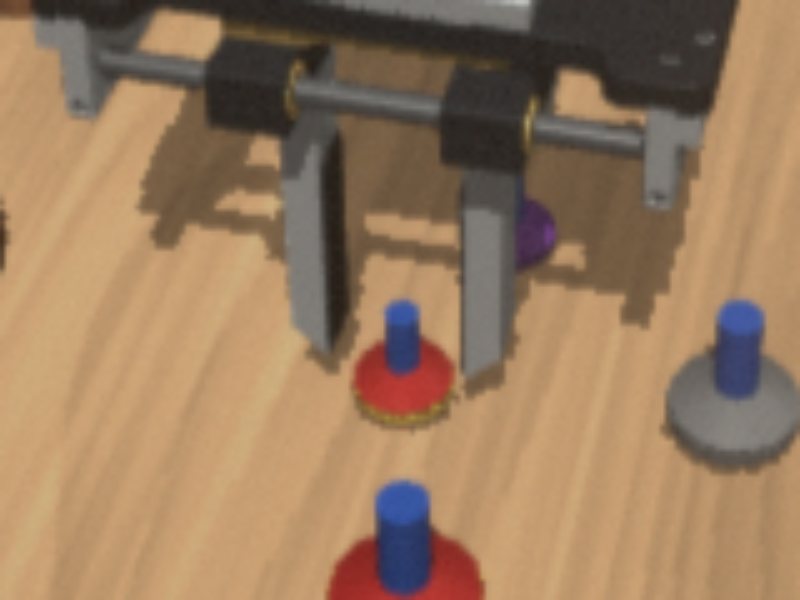

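The side crop shows the fingers at (320,350) and (485,375), straddling the small red top's stem at (402,340). I'll check the alignment numerically.

Run:
```python
from h import *
S=imaging.snapshot("side");p=readout.get_obs()["tool_pos"]
f=lambda X:((np.array(proj(S,X))-[200,300])*5).round()
print("tcp",f(p),"corner +x+y",f(p+[-.019,.008,0]),f(p+[.019,.008,0]),f(p+[-.019,-.008,0]),f(p+[.019,-.008,0]))
```

```text
tcp [407. 341.] corner +x+y [464. 373.] [335. 351.] [477. 332.] [351. 311.]
```

Call:
carry_out:
  motion: "0 0 0.019 0 0 0 0.4;0 0 0 0 0 0 0.4;0 0 0 0 0 0 0;0 0 0 0 0 0 0;0 0 0 0 0 0 0;0 0 0 0 0 0 0;0 0 0 0 0 0 0"

```text
time: 24.22
tool_pos: [0.4372, 0.2775, 0.0235]
ee_rot: [3.142, -0.0, 1.571]
wrist_force: [-1.0, 0.4, 0.4]
width: 0.0089
finger_force: 30.0
```

Call:
carry_out:
  motion: "0 0 -0.05 0 0 0 0;0 0 -0.2 0 0 0 0;0 0 -0.2 0 0 0 0;0 0 -0.2 0 0 0 0;0 0 -0.1 0 0 0 0;0 0 0 0 0 0 0;0 0 0 0 0 0 0"

```text
time: 25.1
tool_pos: [0.4366, 0.2772, 0.1725]
ee_rot: [-3.14, 0.001, 1.571]
wrist_force: [-0.0, -0.2, -1.2]
width: 0.0087
finger_force: 30.0
```

```bash
python3 go.py .638 .2645 .17 90;python3 - <<'E'
from h import *
S=imaging.snapshot("side")
m=cv2.inRange(cv2.cvtColor(S["pixels"],cv2.COLOR_RGB2HSV),(50,70,25),(85,255,255))[250:370,100:240]
ys,xs=np.nonzero(m); print("jar bbox",xs.min()+100,xs.max()+100,ys.min()+250,ys.max()+250)
meas(S,"jar",(100,280,240,370),(35,60,25),(85,255,255),.072)
print("expected rim edges for centre .638,.2645:",proj(S,[.668,.2645,.072]),proj(S,[.608,.2645,.072]),proj(S,[.638,.2345,.072]))
meas(S,"red",(200,200,340,360),(0,150,60),(8,255,255),.15)
E
```

```text
pos [0.4366 0.2772 0.1725] rpy [-1.7992e+02  4.0000e-02  9.0000e+01] w 0.0087 j [0.46 0.02 1.5  0.   1.62 0.46]
turn z share 0.0 rows>= 1 | shift shares [-0.0635  1.0069  0.0126] rows>= 4
jar bbox 132 175 307 356
jar px [154.2 330.8] n 140 rect mm [623.6 285.6] [ 58.3 110.5] ang 37.2 circ [625.4 286.9] d 110.7
expected rim edges for centre .638,.2645: (np.float64(134.12217175753372), np.float64(315.7239465127701)) (np.float64(171.32902456705028), np.float64(321.6396165924468)) (np.float64(161.90815118710478), np.float64(306.05111607867383))
red px [278.7 295.7] n 49 rect mm [441.6 265.6] [28.4 20.2] ang 17.8 circ [442.9 261.4] d 29.1
```

Call:
carry_out:
  motion: "0 0.1 0 0 0 0 0;-0.01 0.2 0 0 0 0 0;-0.01 0.2 0 0 0 0 0;-0.01 0.2 0 0 0 0 0;-0.02 0.2 0 0 0 0 0;-0.014 0.107 0 0 0 0 0;0 0 0 0 0 0 0;0 0 0 0 0 0 0;0 0 0 0 0 0 0"

```text
time: 26.28
tool_pos: [0.6375, 0.2651, 0.1736]
ee_rot: [-3.141, -0.0, 1.572]
wrist_force: [1.0, 0.4, -0.1]
width: 0.0092
finger_force: 30.0
```

```bash
python3 go.py .638 .2645 .11 90
```

```text
pos [0.6375 0.2651 0.1736] rpy [-179.97   -0.     90.05] w 0.0092 j [0.31 0.41 1.04 0.   1.69 0.31]
turn z share 0.0 rows>= 1 | shift shares [-0.0029  0.0023  0.3178] rows>= 2
```

Call:
carry_out:
  motion: "-0.003 0.002 0.1 0 0 0 0;0 0 0.12 0 0 0 0;0 0 0.1 0 0 0 0;0 0 0.08 0 0 0 0;0 0 0.04 0 0 0 0;0 0 0.04 0 0 0 0;0 0 0.04 0 0 0 0;0 0 0.03 0 0 0 0;0 0 0.03 0 0 0 0;0 0 0 0 0 0 0;0 0 0 0 0 0 0"

```text
time: 27.65
tool_pos: [0.6391, 0.2642, 0.0578]
ee_rot: [3.141, -0.0, 1.571]
wrist_force: [-0.2, -0.6, 0.0]
width: 0.009
finger_force: 30.0
```

Call:
carry_out:
  motion: "0 0 0.02 0 0 0 0;0 0 0.01 0 0 0 0;0 0 0 0 0 0 0;0 0 0 0 0 0 0"

```text
time: 28.15
tool_pos: [0.639, 0.2641, 0.0515]
ee_rot: [3.141, -0.0, 1.571]
wrist_force: [0.1, 0.3, -0.6]
width: 0.009
finger_force: 30.0
```

Release with a small opening (about 17 mm) and rise.

Call:
carry_out:
  motion: "0 0 0 0 0 0 0.18;0 0 0 0 0 0 0.18;0 0 0 0 0 0 0.18;0 0 0 0 0 0 0.18;0 0 -0.05 0 0 0 0.18;0 0 -0.1 0 0 0 0.18;0 0 -0.1 0 0 0 0.18;0 0 -0.2 0 0 0 0.18;0 0 -0.2 0 0 0 0.18;0 0 -0.1 0 0 0 0.18;0 0 0 0 0 0 0.18"

```text
time: 29.52
tool_pos: [0.6403, 0.2646, 0.2064]
ee_rot: [3.134, -0.003, 1.571]
wrist_force: [-0.8, -0.5, -0.3]
width: 0.017
finger_force: 0.0
```

```bash
python3 go.py .616 -.098 .2 90;python3 - <<'E'
from h import *
S=imaging.snapshot("side")
cv2.imwrite("pics/g.png",np.hstack([cv2.resize(S["pixels"][280:400,90:230,::-1],(400,343)),cv2.resize(S["pixels"][190:280,200:305,::-1],(400,343))]))
E
```

```text
pos [0.6403 0.2646 0.2064] rpy [ 1.7957e+02 -1.4000e-01  9.0010e+01] w 0.017 j [0.31 0.41 0.98 0.   1.75 0.31]
turn z share 0.0 rows>= 1 | shift shares [-1.8129 -0.1217  0.032 ] rows>= 7
```

View pics/g.png

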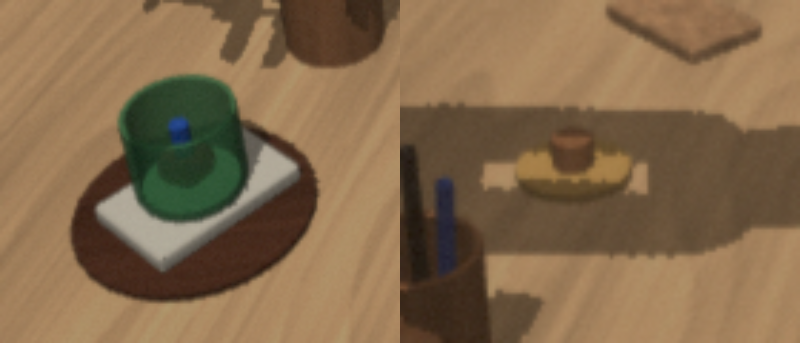

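The left crop shows the top standing in the jar, with its blue stem at (180,130). The right crop shows the cap with its knob at (572,150). The cap is next.

Call:
carry_out:
  motion: "-0.1 -0.01 0 0 0 0 0.5;-0.2 -0.01 0 0 0 0 0.5;-0.22 -0.01 0 0 0 0 0.5;-0.22 -0.01 0 0 0 0 0.5;-0.22 -0.02 0 0 0 0 0.5;-0.22 -0.02 0 0 0 0 0.5;-0.22 -0.02 0 0 0 0 0.5;-0.22 -0.02 0 0 0 0 0.5;-0.19 0 0 0 0 0 0.5;0 0 0.2 0 0 0 0.5;0 0 0.2 0 0 0 0.5;0 0 0 0 0 0 0.5"

```text
time: 31.08
tool_pos: [0.6107, -0.0982, 0.1156]
ee_rot: [-3.13, -0.003, 1.57]
wrist_force: [-0.3, 0.5, -0.2]
width: 0.0468
finger_force: 0.0
```

```bash
python3 go.py .616 -.098 .05 90;python3 - <<'E'
from h import *
S=imaging.snapshot("side");k=105/400
print("knob top",ray(S,[245.1,226],.03),"expected knob top px",proj(S,[.616,-.098,.03]), "disc centre px",proj(S,[.616,-.098,.011]))
c,_=meas(S,"cap",(225,222,268,246),(17,100,60),(30,255,255),.011); print(c.min(0),c.max(0))
E
```

```text
pos [ 0.6107 -0.0982  0.1156] rpy [-1.7933e+02 -1.5000e-01  8.9930e+01] w 0.0468 j [-0.25  0.28  1.33 -0.    1.55 -0.25]
turn z share -0.001 rows>= 1 | shift shares [0.0009 0.0267 0.3279] rows>= 2
knob top [[ 0.61748755 -0.09671913]] expected knob top px (np.float64(245.9528493455731), np.float64(225.78768908120338)) disc centre px (np.float64(246.4724284209297), np.float64(233.3746850288192))
cap px [244.8 235.3] n 107 rect mm [616.1 -92.3] [69.3 78.4] ang 33.3 circ [616.4 -94.7] d 92.3
[229 224] [260 245]
```

Call:
carry_out:
  motion: "0 0.028 0.1 0 0 0 0.5;0 0 0.12 0 0 0 0.5;0 0 0.1 0 0 0 0.5;0 0 0.06 0 0 0 0.5;0 0 0.04 0 0 0 0.5;0 0 0.03 0 0 0 0.5;0 0 0 0 0 0 0.5;0 0 0 0 0 0 0.5;0 0 0 0 0 0 0.5"

```text
time: 32.25
tool_pos: [0.621, -0.098, 0.0322]
ee_rot: [3.14, 0.0, 1.571]
wrist_force: [-0.2, 0.1, 0.1]
width: 0.0473
finger_force: 0.0
```

```bash
python3 go.py .6165 -.098 .0135 90;python3 - <<'E'
from h import *
S=imaging.snapshot("side"); cv2.imwrite("pics/i.png",cv2.resize(S["pixels"][160:270,175:322,::-1],(800,600)))
p=readout.get_obs()["tool_pos"]; print((np.array(proj(S,p))-[175,160])*[800/147,600/110])
E
```

```text
pos [ 0.621  -0.098   0.0322] rpy [1.7993e+02 1.0000e-02 9.0010e+01] w 0.0473 j [-0.25  0.35  1.41  0.    1.38 -0.25]
turn z share 0.0 rows>= 1 | shift shares [-0.     -0.0224  0.0933] rows>= 1
[373.89104565 352.93291856]
```

View pics/i.png

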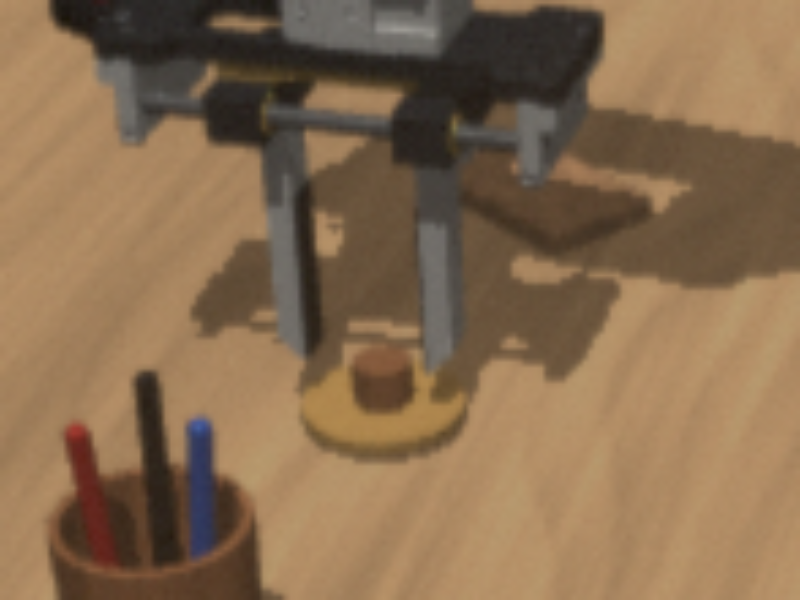

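The fingers at (293,345) and (440,355) straddle the knob at (381,370). The TCP is about 3 mm off towards +x, so I'll trim that and go down.

Call:
carry_out:
  motion: "0 -0.018 0.03 0 0 0 0.5;0 0 0.03 0 0 0 0.5;0 0 0.02 0 0 0 0.5;0 0 0 0 0 0 0.5;0 0 0 0 0 0 0.5;0 0 0 0 0 0 0.5"

```text
time: 33.05
tool_pos: [0.6172, -0.0979, 0.0157]
ee_rot: [3.141, 0.0, 1.571]
wrist_force: [-0.5, -0.2, 0.3]
width: 0.047
finger_force: 0.0
```

Call:
carry_out:
  motion: "0 0 0.006 0 0 0 0.5;0 0 0 0 0 0 0.5;0 0 0 0 0 0 0;0 0 0 0 0 0 0;0 0 0 0 0 0 0;0 0 0 0 0 0 0;0 0 0 0 0 0 0"

```text
time: 33.92
tool_pos: [0.6171, -0.0979, 0.0143]
ee_rot: [3.141, -0.0, 1.571]
wrist_force: [0.3, -0.1, 0.6]
width: 0.0235
finger_force: 30.0
```

Call:
carry_out:
  motion: "0 0 -0.05 0 0 0 0;0 0 -0.15 0 0 0 0;0 0 -0.2 0 0 0 0;0 0 -0.2 0 0 0 0;0 0 -0.2 0 0 0 0;0 0 -0.2 0 0 0 0;0 0 0 0 0 0 0;0 0 0 0 0 0 0"

```text
time: 34.92
tool_pos: [0.6164, -0.0978, 0.2132]
ee_rot: [-3.14, -0.0, 1.571]
wrist_force: [-1.0, -0.9, -0.3]
width: 0.0229
finger_force: 30.0
```

```bash
python3 go.py .6385 .2645 .2 90;python3 - <<'E'
from h import *
S=imaging.snapshot("side"); cv2.imwrite("pics/j.png",cv2.resize(S["pixels"][70:290,150:443,::-1],(798,600)))
E
```

```text
pos [ 0.6164 -0.0978  0.2132] rpy [-1.7991e+02 -3.0000e-02  9.0000e+01] w 0.0229 j [-0.25  0.25  1.16  0.    1.73 -0.25]
turn z share 0.0 rows>= 1 | shift shares [1.8114 0.1103 0.0662] rows>= 7
```

View pics/j.png

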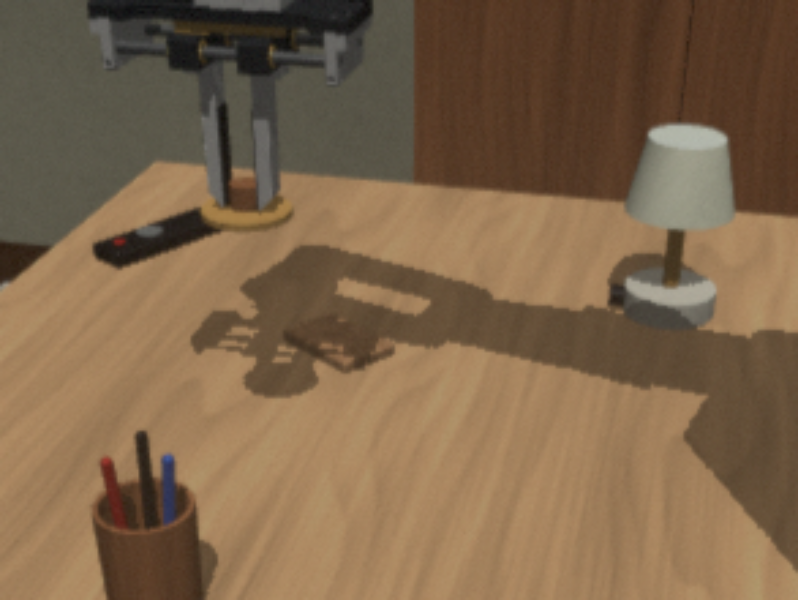

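The cap is held level by its knob at (245,205). Now I'll carry it over the pen cup to the jar.

Call:
carry_out:
  motion: "0.1 0.01 0 0 0 0 0;0.2 0.01 0 0 0 0 0;0.2 0.01 0 0 0 0 0;0.2 0.01 0 0 0 0 0;0.2 0.01 0 0 0 0 0;0.2 0.01 0 0 0 0 0;0.2 0.01 0 0 0 0 0;0.2 0.02 0 0 0 0 0;0.2 0.02 0 0 0 0 0;0.112 0 0 0 0 0 0;0 0 0 0 0 0 0;0 0 0 0 0 0 0"

```text
time: 36.48
tool_pos: [0.6389, 0.2635, 0.2141]
ee_rot: [-3.141, 0.001, 1.57]
wrist_force: [-0.2, -0.6, -0.9]
width: 0.0235
finger_force: 30.0
```

```bash
python3 go.py .6385 .2645 .1 90
```

```text
pos [0.6389 0.2635 0.2141] rpy [-1.7997e+02  5.0000e-02  8.9950e+01] w 0.0235 j [ 0.31  0.41  0.96 -0.    1.77  0.31]
turn z share -0.0 rows>= 1 | shift shares [ 0.0052 -0.0018  0.5703] rows>= 2
```

Call:
carry_out:
  motion: "0.003 -0.002 0.1 0 0 0 0;0 0 0.15 0 0 0 0;0 0 0.12 0 0 0 0;0 0 0.1 0 0 0 0;0 0 0.06 0 0 0 0;0 0 0.04 0 0 0 0;0 0 0 0 0 0 0;0 0 0 0 0 0 0;0 0 0 0 0 0 0"

```text
time: 37.6
tool_pos: [0.639, 0.2654, 0.1014]
ee_rot: [3.14, -0.001, 1.571]
wrist_force: [0.3, 0.0, -0.9]
width: 0.0232
finger_force: 30.0
```

```bash
python3 go.py .6385 .2645 .0813 90;python3 - <<'E'
from h import *
S=imaging.snapshot("side"); cv2.imwrite("pics/k.png",cv2.resize(S["pixels"][260:400,70:257,::-1],(800,600)))
E
```

```text
pos [0.639  0.2654 0.1014] rpy [ 1.799e+02 -4.000e-02  9.002e+01] w 0.0232 j [0.31 0.44 1.15 0.   1.56 0.31]
turn z share 0.0 rows>= 1 | shift shares [-0.0044 -0.0026  0.1004] rows>= 1
```

View pics/k.png

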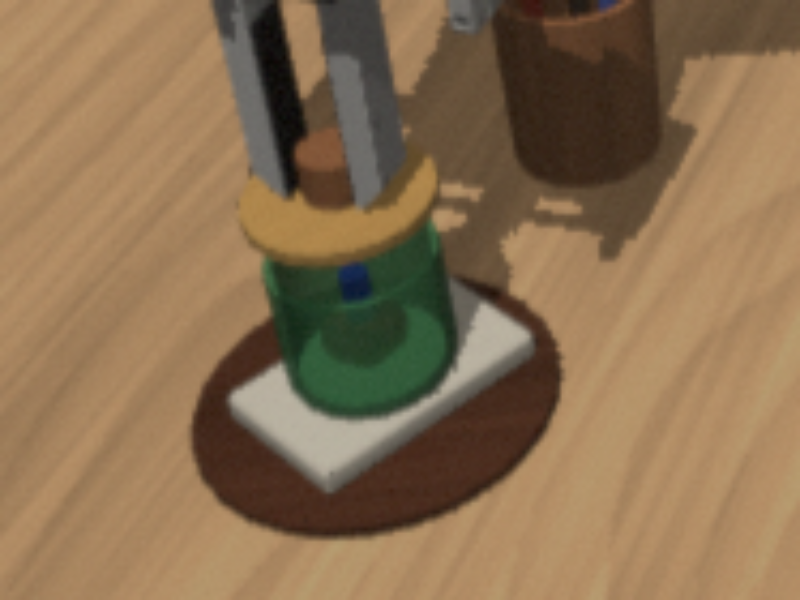

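The cap (disc at (339,205)) is just above the jar (rim spanning about 264 to 442). I'll check the centring numerically.

Run:
```python
from h import *
S=imaging.snapshot("side");k=[800/187,600/140]
f=lambda X:((np.array(proj(S,X))-[70,260])*k).round(1)
for z in(.018,.072,.0957): print(z,f([.6385,.2645,z]))
for dx,dy in((-.01,0),(0,-.01)): print(f([.6385+dx,.2645+dy,.072])-f([.6385,.2645,.072]))
```

```text
0.018 [376.3 365.3]
0.072 [352.  251.2]
0.0957 [340.8 198.2]
[26.6  4.2]
[ 13.6 -18.4]
```

Both are centred to within about 1 mm. Lowering.

Call:
carry_out:
  motion: "-0.003 0 0.02 0 0 0 0;0 0 0.02 0 0 0 0;0 0 0.015 0 0 0 0;0 0 0.01 0 0 0 0;0 0 0 0 0 0 0;0 0 0 0 0 0 0"

```text
time: 38.45
tool_pos: [0.6387, 0.2645, 0.0875]
ee_rot: [3.141, -0.0, 1.571]
wrist_force: [-0.6, 0.5, -1.0]
width: 0.0232
finger_force: 30.0
```

Call:
carry_out:
  motion: "0 0 0.012 0 0 0 0;0 0 0.01 0 0 0 0;0 0 0.006 0 0 0 0;0 0 0 0 0 0 0;0 0 0 0 0 0 0"

```text
time: 39.08
tool_pos: [0.6386, 0.2645, 0.0817]
ee_rot: [3.142, -0.0, 1.571]
wrist_force: [0.1, -0.7, -0.9]
width: 0.0234
finger_force: 30.0
```

Call:
carry_out:
  motion: "0 0 0.003 0 0 0 0;0 0 0 0 0 0 0;0 0 0 0 0 0 0.4;0 0 0 0 0 0 0.5;0 0 0 0 0 0 0.5;0 0 0 0 0 0 0.5;0 0 -0.05 0 0 0 0.5;0 0 -0.15 0 0 0 0.5;0 0 -0.2 0 0 0 0.5;0 0 -0.2 0 0 0 0.5;0 0 0 0 0 0 0.5;0 0 0 0 0 0 0.5"

```text
time: 40.58
tool_pos: [0.6383, 0.2644, 0.2006]
ee_rot: [-3.141, 0.0, 1.571]
wrist_force: [-0.0, -0.0, 0.1]
width: 0.0471
finger_force: 0.0
```

Run:
```python
from h import *
S=imaging.snapshot("side"); cv2.imwrite("pics/l.png",cv2.resize(S["pixels"][260:400,70:257,::-1],(800,600)))
k=[800/187,600/140]; print((np.array(proj(S,[.6385,.2645,.078]))-[70,260])*k, readout.get_obs()["time"])
```

```text
[349.21230053 237.95213815] 40.625
```

View pics/l.png

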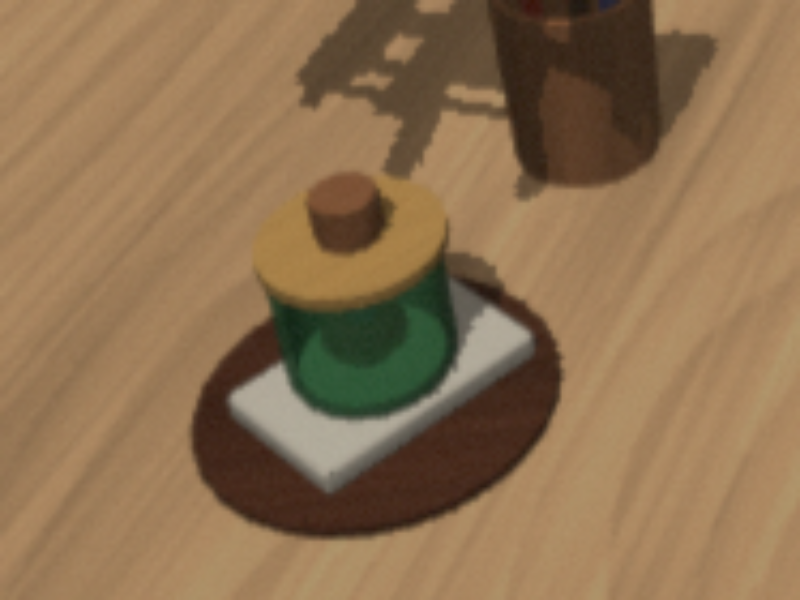

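The cap sits level and home on the jar: the disc centre is at about (350,240), against (349,238) expected. Nothing is touched, so I'll hand in.

```bash
python3 -c "
from bench import robot; print(robot.close_job())"
```

```text
the job is handed in; nothing more can be done
None
```

The candy display is rebuilt and handed in at about 41 s: coaster on the board, jar on the coaster, small red top in the jar and cap seated level, all confirmed in the camera images; the hand-in returned no verdict.

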